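# Draw the core plug from a cast plinth

### The arm

A 7-joint arm with a two-finger parallel gripper is mounted at the origin on the work surface. World frame = base frame: x ahead of the robot, y to its left, z up, the work surface at z = 0. Lengths are in mm, angles in rad, forces in N, time in s.
With the tool pointing down it reaches from about 425 to 875 mm from the base axis. Payload 4.7 kg.
Tool frame: the origin (TCP) lies at the very end of the fingers, on their centre line; the grasp point (between the pads) lies 19 mm behind it; z points along the fingers, y is the line along which they close (so a half turn about z gives the same grasp; the last joint's range is limited). The gripper opens to 85 mm and grips with 20 to 120 N. Pads are 22 mm wide; open, the fingers measure 114 mm over their backs; the gripper's body (76 mm by 85 mm) begins 54 mm behind the grasp point. The pads swing forward as they close: fully open they stand 13 mm farther back than shut.
Start: joints at [-1.177, 0.321, -0.07, 1.45, 0.023, 1.371, -0.057], TCP at [241.005, 603.69, 231.349] pointing down, gripper open.
Joint ranges: [-2.86, 2.86], [-0.3, 2.09], [-1.38, 1.24], [0.06, 2.45], [-1.56, 4.7], [0.09, 2.05], [-2.69, 2.69]. Speed limits (rad/s): [2.57, 2.57, 3.14, 3.14, 3.14, 3.14, 3.14].

### API

Orientations are given as a rotation vector (axis times angle).
In Python, from rig import manip gives the robot as it stands. Calls block until the motion is done:
- manip.move_ptp(position, orientation): joint-space move of the TCP to a pose.
- manip.servo_line(position, attitude=None, rate=150, contact_N=None): straight line of the TCP; attitude=None keeps the orientation; rate is the mean speed in mm/s. With contact_N (N) it stops when the force on the tool has changed by that much, and returns True; else False.
- manip.set_joints(angles): joint-space move.
- manip.set_gripper(opening, f_grip=None): finger opening in mm; f_grip is the grip in N (None keeps the last); returns when the fingers have stopped.
- manip.dwell(seconds).
- manip.ik(position, orientation): joint angles nearest the present ones, or None.
- manip.camera(name): name is "side" or "top" or "wrist"; returns a dict with "img" (400x640x3 uint8, red, green, blue), "fx", "fy", "cx", "cy" (pixels), "dist_coeffs" ([k1, k2, p1, p2, k3] as OpenCV has them; the pictures are not rectified), "R" (3x3) and "t" (3): a world point X has camera coordinates R X + t. Camera axes: x right, y down, z forward; pixel columns grow to the right and rows downward; lengths in mm; the calibration is good to about 2 mm. A picture is of the moment at which its call begins. There is no depth.
A pose or a line that the arm cannot do raises manip.Unreachable and nothing moves.
- manip.hand_in(): hands the job in; it is judged then, once.
Readings, each from a call of its own:
- manip.current_time_s(): time.
- manip.current_joint_pos(): joint angles.
- manip.current_qvel(): joint speeds.
- manip.current_tau(): joint torques, N m.
- manip.current_eef_pos(): TCP position.
- manip.current_ee_rot(): TCP orientation.
- manip.current_wrist_force(): force on the tool from outside, world axes, zero at the start.
- manip.current_torque(): the same for the moment, N m.
- manip.current_width(): finger opening in mm.
- manip.current_grip_force(): force on a finger pad.
Only numpy, scipy, OpenCV 4.12 (cv2) and the standard library are available. Lean on these libraries where they do the work, as an engineer would, in place of code of your own. Each camera call takes 0.05 s, during which the arm holds its last target. There are 200 camera calls.

### The job

Take the steel puller from the tool block, screw it down into the tapped plug in the stone plinth until its collar sits snug on the plug, the plug still fully down; then draw the plug straight up out of its socket and stand it upright in the wooden tray, let go, with the puller still screwed in. The stone is freshly cast and the plug is only nylon, so feel the thread in with no more than about a kilo of push and stop when it goes tight, and leave the carvings, the mallet and the rest of the bench alone.

Things in the scene. Friction and masses are not known exactly. Their poses are not given: they have to be found in the camera images.
- puller: Steel puller, 94 mm long, 0.2 to 0.33 kg, loose; starts hanging upright through the tool block's hole, its collar on the block's top. Origin: centre of its lower end; z up its axis. From the bottom: blunt nose 10 mm across, 16 mm at z 6; coarse round thread z 6 to 19, 22 mm over the crests; collar 34 mm across, z 20 to 26; shank 13 mm; stop disc 34 mm across, z 56 to 60; paddle handle z 66 to 94.
- puller_grip (a point): Centre of the puller's flat paddle handle, 80 mm above its lower end, on its axis. The paddle is 56 mm long along x, 14 mm thick along y (grip it across the thickness), 28 mm tall. Axes as the puller.
- puller_collar (a point): Centre of the collar's underside, 20 mm above the puller's lower end, just over the thread. The thread is right-hand with three starts, 22 mm advance per full turn: clockwise seen from above drives it down. Play about 1 mm. It holds by friction: a pull does not unscrew it. Snug, with the collar down, is about 0.2 N m.
- plug: Grey nylon core plug, 40 x 40 mm square, 45 mm tall, 0.09 to 0.14 kg, loose, in the plinth's square socket, its top flush with the plinth's. Origin: centre of its flat foot; z up, x, y along its sides. The cast bore grips its foot: 10 to 16 N to draw it up, until it has risen about 17 mm, then it runs free. The socket's corners keep it from turning.
- plug_mouth (a point): Centre of the plug's top, at the mouth of its round tapped hole: 23 mm deep, 18 mm between the thread ridges, which lie 4 to 14 mm down. Where the starts lie round the circle is not known: lowered in upright, the puller rests on the thread with its collar 4 to 13 mm above the plug's top; from there 0.15 to 0.6 turn clockwise brings the collar down on the plug; then it goes tight.
- plinth: Stone-coloured square plinth, 100 x 100 mm on a 116 mm foot, 62 mm tall, fixed, freshly cast, with the plug in its square socket (42 x 42 mm, 45 mm deep, 1 mm clear of the plug all round). Origin: centre of its underside; x, y along its sides.
- socket_floor: The 17 mm of fresh stone under the plug, part of the plugged plinth, hidden by the plug. Origin: that of the plinth.
- open_plinth: A second plinth of the same size, fixed, whose socket is already empty; leave it alone.
- tool_block: Wooden tool block, 80 (x) x 130 (y) x 55 mm, fixed, with a 27 mm through hole in its middle that holds the puller and two short steel stone points beside it (48 mm off along y, tops at 83 mm). Origin: centre of its underside.
- tray: Shallow dark wooden tray, 165 (x) x 135 (y) x 24 mm outside, walls and floor 6 mm thick, fixed. Origin: centre of its underside; its floor's top is at z 6 mm.
- figure: Pale alabaster figure on a 44 mm square base, 111 mm tall, loose; leave it alone. Origin: centre of its underside.
- obelisk: Grey stone obelisk on a 50 mm square base, 126 mm tall, loose; leave it alone. Origin: centre of its underside.
- mallet: Wooden mallet lying down, head 52 mm across and 75 mm long, handle 130 mm along its -x, loose; leave it alone. Origin: on the bench, under the middle of the head's handle-side face.
Not all that is in view belongs to the job. What is shaped like the puller but pink is not meant.

How it is judged:
By the outcome, as a careful person would: the job done as asked, in the order asked, and still so for the second after the job is handed in, with the robot touching nothing.
It also fails if it takes over 72 s, if anything falls off the work surface, if the arm or the gripper's body presses on something with over 40 N, if the wrist force passes 120 N, or if a joint passes its speed limit or range.

## Working session

There is one attempt and no reset: what is moved stays moved. The work goes in short steps, each a Python script; the robot and the scene stay as the last script left them, time stands still between calls to the robot, and variables do not carry over. Pictures are saved under pics/ and viewed, at most 10 in all, crops included, and the job is handed in when it is done.

```bash
ls; mkdir -p pics; python3 - <<'E'
from rig import manip
import cv2,pickle,numpy as np
d={n:manip.camera(n) for n in("top","side","wrist")}
pickle.dump(d,open('cams.pkl','wb'))
for n in("top","side"): cv2.imwrite(f'pics/{n}0.png',d[n]['img'][:,:,::-1])
print(manip.current_time_s(),manip.current_ee_rot(),manip.current_eef_pos())
for n in d: print(n,-d[n]['R'].T@d[n]['t'],d[n]['fx'],d[n]['R'][2])
E
```

```text
pics
0.15 [-5.92884158e-01 -3.08496322e+00  2.30204833e-03] [240.86254871 603.29331167 230.46878453]
top [460.10214592  54.30071258 992.59212576] 388.7295440122265 [ 0.10489857  0.00846422 -0.9944469 ]
side [ 322.69225167 -887.52285242  763.92707348] 415.9645429044021 [ 0.19774355  0.79720115 -0.57041021]
wrist [163.40816799 633.56534077 371.65478812] 275.72279195269203 [ 0.29940685 -0.1212128  -0.94639474]
```

View pics/top0.png

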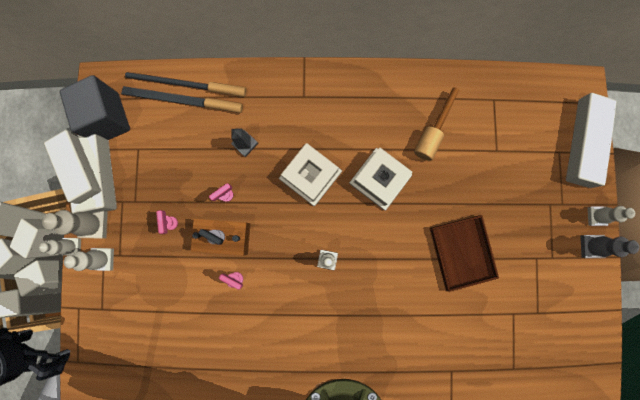

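View pics/side0.png

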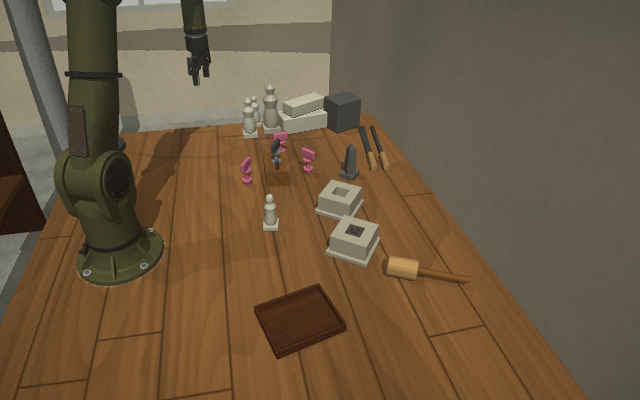

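Top view: the tool block is around (220,237), holding the grey puller at (208,236), with pink decoys at (222,193), (166,222) and (232,280). There are two plinths, at (310,172) and (381,177), and the tray is at (463,252). I'll enlarge both regions to confirm which is which.

```bash
python3 - <<'E'
import cv2,pickle,numpy as np
d=pickle.load(open('cams.pkl','rb'))
t=d['top']['img'][:,:,::-1];s=d['side']['img'][:,:,::-1]
f=lambda im,x,y,w,h:cv2.resize(im[y:y+h,x:x+w],(400,300),interpolation=cv2.INTER_CUBIC)
a=np.vstack([np.hstack([f(t,180,197,80,60+20)[:300],f(t,275,135,140,80+25)]),np.hstack([f(s,235,120,100,75),f(s,310,175,80,90)])])
cv2.imwrite('pics/crop.png',a)
E
```

```text
(no output)
```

View pics/crop.png

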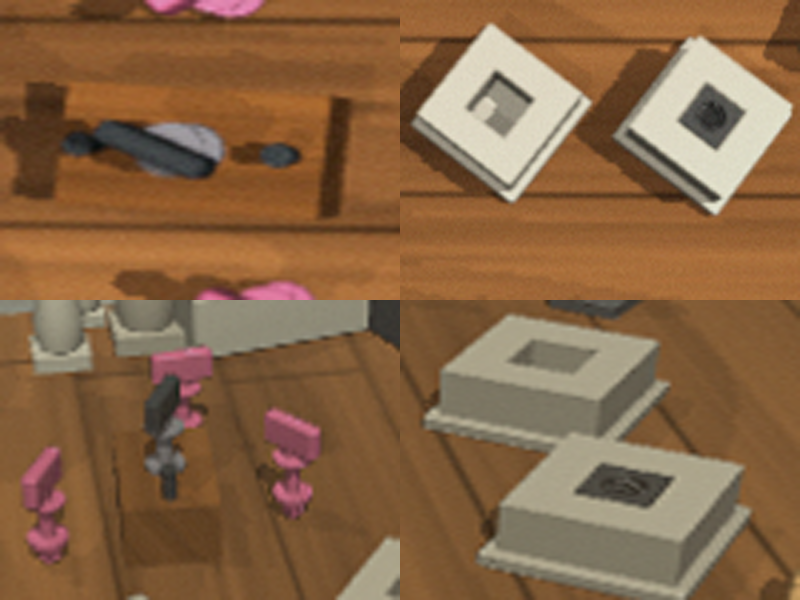

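Four candidates are shaped like the puller: pink at (222,193), (166,222) and (232,280), and grey steel at (208,236) standing in the wooden block. The steel one is meant. Of the plinths, (381,177) holds the dark tapped plug and (310,172) is empty, so the right-hand one is meant. Now I'll measure.

```bash
cat > h.py <<'E'
import cv2,numpy as np
from scipy.spatial.transform import Rotation as Ro
def ray(c,px,z):
    K=np.array([[c['fx'],0,c['cx']],[0,c['fy'],c['cy']],[0,0,1.]])
    p=cv2.undistortPoints(np.array(px,float).reshape(-1,1,2),K,np.array(c['dist_coeffs']))[:,0]
    D=np.c_[p,np.ones(len(p))]@c['R']; o=-c['R'].T@c['t']
    return o+D*((z-o[2])/D[:,2])[:,None]
def proj(c,X):
    K=np.array([[c['fx'],0,c['cx']],[0,c['fy'],c['cy']],[0,0,1.]])
    return cv2.projectPoints(np.array(X,float).reshape(-1,1,3),cv2.Rodrigues(c['R'])[0],c['t'],K,np.array(c['dist_coeffs']))[0][:,0]
def blob(m,near,minA=15):
    n,l,s,ce=cv2.connectedComponentsWithStats(m.astype(np.uint8))
    i=min((i for i in range(1,n) if s[i,4]>=minA),key=lambda i:np.hypot(*(ce[i]-near)))
    return l==i
def rect(c,m,z):
    k=max(cv2.findContours(m.astype(np.uint8),0,cv2.CHAIN_APPROX_NONE)[0],key=cv2.contourArea)[:,0]
    P=ray(c,k,z)[:,:2].astype(np.float32)
    (x,y),(w,h),a=cv2.minAreaRect(P)
    if w<h: w,h,a=h,w,a+90
    return np.round([x,y,w,h,a],1)
def down(yaw): # tool z down, tool y axis at angle yaw (rad) in world
    y=np.array([np.cos(yaw),np.sin(yaw),0]);z=np.array([0,0,-1.]);x=np.cross(y,z)
    return Ro.from_matrix(np.c_[x,y,z]).as_rotvec()
E
python3 - <<'E'
import pickle; from h import *
d=pickle.load(open('cams.pkl','rb'));c=d['top'];I=c['img'];H=cv2.cvtColor(I,cv2.COLOR_RGB2HSV)
h,s,v=[H[...,i].astype(int) for i in range(3)]
for p in[(381,177),(370,165),(208,236),(217,238),(463,252),(180+280//5,197+155*80//300),(310,172)]:print(p,H[p[1],p[0]])
print('plug',rect(c,blob((v<130)&(s<75),(382,175)),62))
print('plinth',rect(c,blob((v>170)&(s<60),(381,177),200),62))
print('paddle',rect(c,blob((v<110)&(s<95),(208,236)),129))
m=blob((v<85)&(s>110),(463,252),300);print('tray',rect(c,m,24),m.sum())
m=blob((v>110)&(s<75),(217,238),4);print('disc',rect(c,m,92),m.sum())
E
```

```text
(381, 177) [18 29 44]
(370, 165) [ 23  31 223]
(208, 236) [78 17 73]
(217, 238) [90 27 57]
(463, 252) [ 10 192  81]
(236, 238) [83 28 73]
(310, 172) [ 20  40 153]
plug [613.7 -91.6  41.   40.7 143. ]
plinth [608.3 -86.5 114.8 108.9 142.8]
paddle [462.9 311.9  71.   23.   73.7]
tray [ 426.8 -289.6  168.2  154.    14.7] 2736
disc [471.8 299.6  38.3  13.8  61.6] 79
```

```bash
python3 - <<'E'
from rig import manip
from h import *; import pickle
for k in (-17,163):
    for p in([467,305,260],[614,-91,260],[427,-290,260]):
        q=manip.ik(p,down(np.radians(k)));print(k,p[:2],None if q is None else np.round(q,2))
q=manip.ik([467,305,280],down(np.radians(-17)));
q2=manip.ik([467,305,280],down(np.radians(163)))
k=-17 if (q is not None and (q2 is None or q[6]<q2[6])) else 163
manip.move_ptp([467,305,280],down(np.radians(k)));print(k)
c=manip.camera('wrist');pickle.dump(c,open('w1.pkl','wb'));cv2.imwrite('pics/w1.png',c['img'][:,:,::-1]);print(manip.current_time_s())
E
```

```text
-17 [467, 305] [-0.89  0.11  0.29  1.65 -0.03  1.38 -0.89]
-17 [614, -91] [-0.48  0.29  0.73  1.51 -0.19  1.41 -0.04]
-17 [427, -290] [ 0.24  0.02  0.31  1.75 -0.    1.38  0.25]
163 [467, 305] [-0.65  0.11  0.03  1.64 -0.    1.39  2.22]
163 [614, -91] [ 0.96  0.48 -1.18  1.46  0.45  1.49  2.64]
163 [427, -290] None
-17
1.6083
```

View pics/w1.png

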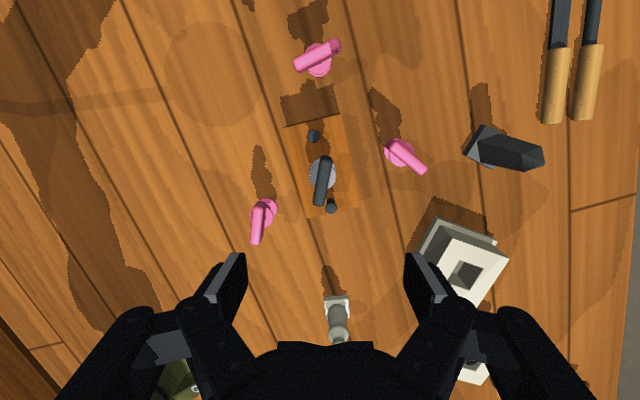

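The wrist view shows the steel puller's paddle at (322,180) with stone points at (313,135) and (331,206). The jaws are clear of everything. Next I'll measure the paddle's silhouette in both views at its mid height.

```bash
python3 - <<'E'
import pickle; from h import *
d=pickle.load(open('cams.pkl','rb'));w=pickle.load(open('w1.pkl','rb'))
for c,near,k in((d['top'],(210,237),3),(w,(322,180),7)):
    H=cv2.cvtColor(c['img'],cv2.COLOR_RGB2HSV).astype(int);h,s,v=H[...,0],H[...,1],H[...,2]
    m=((v<105)&(s<95)).astype(np.uint8)
    if k==7:m[225:]=0
    m=cv2.morphologyEx(m,cv2.MORPH_OPEN,np.ones((k,k),np.uint8))
    b=blob(m,near);y,x=np.nonzero(b)
    print(rect(c,b,115),rect(c,b,129),b.sum(),x.min(),x.max(),y.min(),y.max())
    m=(v>95)&(s<70)&(h>90);b=blob(m,near,10);y,x=np.nonzero(b);print('disc',rect(c,b,95),b.sum(),x.min(),x.max(),y.min(),y.max())
    # block silhouettes: stone points
a=[]
for n,p in(('w',(313,135)),('w',(331,206))):a.append(ray(w,[p],83)[0])
print('pts mid',np.mean(a,0),a)
E
```

```text
[462.9 316.1  69.1  23.3  73.7] [462.8 311.9  68.   22.9  73.7] 214 193 222 230 243
disc [470.8 299.4  36.   13.4  64.6] 71 210 224 230 239
[461.7 306.4  58.6  15.2  63.3] [463.  310.   55.9  14.5  63.3] 609 314 331 157 205
disc [474.1 304.4  29.3   7.4  62.4] 107 327 335 164 187
pts mid [463.4298013  310.10032934  83.        ] [array([465.97815279, 356.88240294,  83.        ]), array([460.88144981, 263.31825573,  83.        ])]
```

```bash
python3 - <<'E'
from rig import manip
from h import *; import pickle
R=down(np.radians(-26.7));x,y=463,309.5
manip.set_gripper(50,60)
manip.move_ptp([x,y,180],R)
print(manip.servo_line([x,y,97],rate=60,contact_N=6),manip.current_eef_pos())
manip.set_gripper(0,60)
print(manip.current_width(),manip.current_grip_force(),manip.current_wrist_force(),manip.current_torque())
manip.servo_line([x,y,250],rate=80)
manip.dwell(.3)
print(manip.current_width(),manip.current_wrist_force(),manip.current_torque(),manip.current_time_s(),manip.current_eef_pos())
d={n:manip.camera(n) for n in("top","side","wrist")};pickle.dump(d,open('c2.pkl','wb'))
p=proj(d['side'],[[x,y,269]])[0].astype(int);s=d['side']['img'][:,:,::-1]
a=cv2.resize(s[p[1]-50:p[1]+70,p[0]-60:p[0]+60],(400,400),interpolation=cv2.INTER_CUBIC)
b=cv2.resize(d['wrist']['img'][200:400,220:420,::-1],(400,400))
cv2.imwrite('pics/g.png',np.hstack([a,b]))
E
```

```text
False [463.28847005 309.70126083  97.45470694]
13.012781210236156 58.67360472679138 [-0.75326705 -0.40298742  2.20002975] [ 0.01353706 -0.01281369 -0.02250851]
13.303137577777006 [ 0.73235099  0.26175246 -1.80348275] [ 0.009337   -0.02820865 -0.03515841] 6.85 [462.98345083 309.46975809 249.90956054]
```

View pics/g.png

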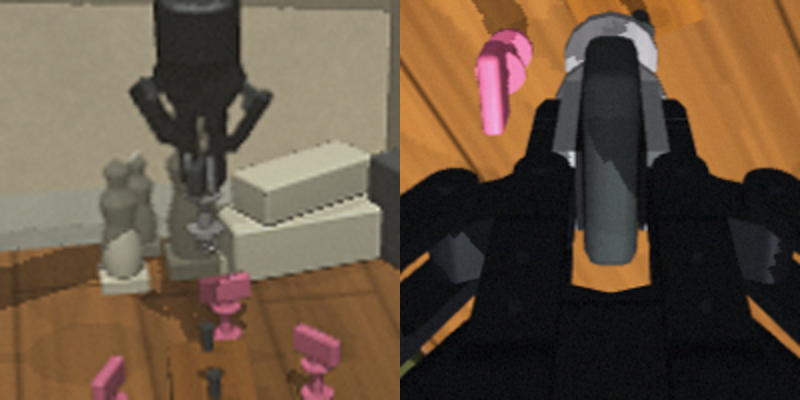

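The puller is held and hanging upright below the fingers. In the wrist picture the paddle top runs from about (325,219) to (325,331), and the stop disc's far edge is near (325,206). Now I'll compute the in-hand offset and get a close look at the plug.

```bash
python3 - <<'E'
from rig import manip
from h import *; import pickle
w=pickle.load(open('c2.pkl','rb'))['wrist']
u=np.array([np.cos(np.radians(63.3)),np.sin(np.radians(63.3))]);T=np.array([463,309.5])
for n,p,z in(('far top',(325,219),283),('near',(325,331),283),('near bot',(325,331),255),('disc far',(325.5,206),249),('collar far',(325.5,206),215),('discL',(302.5,228),249),('discR',(348.5,228),249)):
    X=ray(w,[p],z)[0][:2]-T;print(n,'along',X@u,'across',X@[-u[1],u[0]])
# look at plug with wrist cam from a hover, puller held high
k=np.radians(100)
q=manip.ik([560,-60,290],down(k));print(np.round(q,2))
manip.move_ptp([463,309.5,290],down(np.radians(-26.7)))
for a in(100,):
    for p in([560,-60,290],[613,-91,200],[613,-91,120]):
        q=manip.ik(p,down(np.radians(a)));print(a,None if q is None else np.round(q,2))
E
```

```text
far top along 36.36835344802441 across -0.062725400258593
near along -24.38555374976163 across -0.0016426185080917462
near bot along -52.00703210514192 across 0.029475815983443534
disc far along 29.65574989529367 across -0.3270446818773661
collar far along 17.041458689675835 across -0.37603547065690673
discL along 16.387496014811923 across 12.698443735801368
discR along 16.36219741071173 across -13.341825205261108
[-0.48  0.12  0.6   1.6  -0.07  1.44  1.87]
100 [-0.5   0.12  0.61  1.6  -0.07  1.44  1.87]
100 [-0.35  0.3   0.55  1.59 -0.16  1.3   1.97]
100 [-0.31  0.36  0.51  1.68 -0.19  1.15  2.  ]
```

```bash
python3 - <<'E'
from h import *; import pickle
w=pickle.load(open('c2.pkl','rb'))['wrist']
u=np.array([np.cos(np.radians(63.3)),np.sin(np.radians(63.3)),0]);T=np.array([463,309.5,0])
n=np.array([-u[1],u[0],0]);Z=np.array([0,0,1])
im=cv2.resize(w['img'][200:400,220:420,::-1],(800,800))[:600].copy()
def dr(P,c): 
    q=((proj(w,P)-[220,200])*4+1.5).astype(np.int32);cv2.polylines(im,[q],True,c,1)
t=np.linspace(0,6.28,40)
b=189
for z,c in((b+60,(0,255,0)),(b+26,(0,255,255)),(b+20,(0,0,255))): dr([T+17*np.cos(a)*u+17*np.sin(a)*n+z*Z for a in t],c)
dr([T+i*28*u+j*7*n+(b+94)*Z for i,j in((1,1),(1,-1),(-1,-1),(-1,1))],(255,0,255))
cv2.imwrite('pics/g2.png',im)
E
```

```text
(no output)
```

View pics/g2.png

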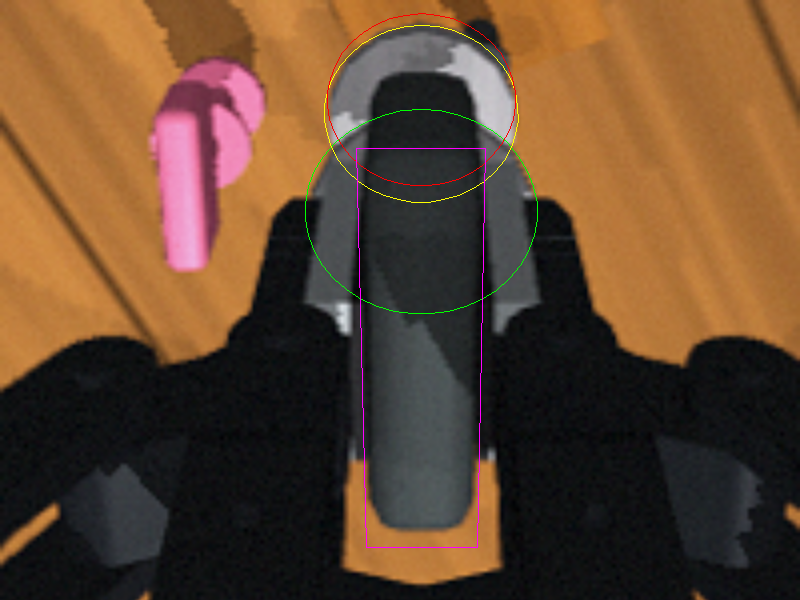

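The collar outline predicted for zero offset (yellow circle) matches the picture to within about 1 mm, so the puller is centred on the tool axis. Next is a close look at the plug.

```bash
python3 - <<'E'
from rig import manip
from h import *; import pickle
k=np.radians(110)
manip.move_ptp([590,-25,260],down(k))
manip.dwell(.2);c=manip.camera('wrist');t=manip.camera('top')
pickle.dump((c,t),open('c3.pkl','wb'))
cv2.imwrite('pics/w3.png',c['img'][:,:,::-1])
print(proj(c,[[613.7,-91.6,62]]),manip.current_joint_pos(),manip.current_time_s(),manip.current_eef_pos())
H=cv2.cvtColor(c['img'],cv2.COLOR_RGB2HSV).astype(int);s,v=H[...,1],H[...,2]
for th in(110,130,150):
    b=blob((v<th)&(s<75),proj(c,[[613.7,-91.6,62]])[0],100);print(rect(c,b,62),b.sum())
b=blob((v>160)&(s<60),proj(c,[[613.7,-91.6,62]])[0],500);print(rect(c,b,62),b.sum())
E
```

```text
[[269.33118003 174.04104225]] [-0.44990943  0.1914623   0.51752635  1.5805793  -0.09583322  1.39486023
  1.99663937] 10.1833 [590.00837643 -24.82319982 260.04506857]
[612.8 -93.6  41.4  41.3 142.6] 1050
[612.9 -93.5  41.8  41.7  52.7] 1068
[613.1 -93.7  42.3  42.1 142.6] 1093
[606.6 -91.  112.7 103.8 142.6] 5327
```

View pics/w3.png

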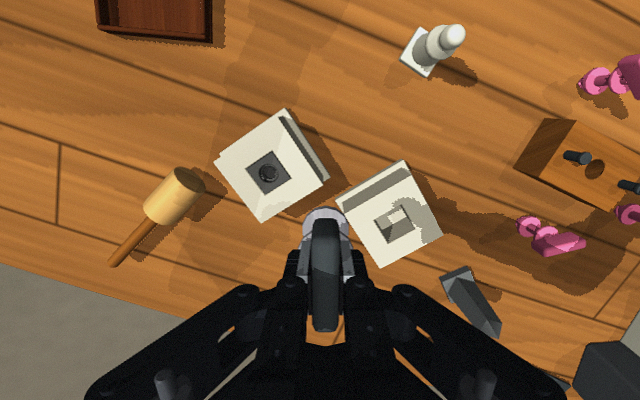

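The plug's tapped hole is at (269,174), with the empty plinth at (392,222). The views give (613,-93.6) from the wrist and (613.7,-91.6) from the top. I'll take the mean and feel down gently.

```bash
python3 - <<'E'
from rig import manip
from h import *
x,y=613.2,-92.8;R=down(np.radians(120))
manip.move_ptp([x,y,180],R);manip.servo_line([x,y,132],rate=60);manip.dwell(.2)
f0=manip.current_wrist_force();print(f0,manip.current_joint_pos()[6])
hit=manip.servo_line([x,y,105.5],rate=18,contact_N=3)
print(hit,manip.current_eef_pos(),manip.current_wrist_force()-f0,manip.current_torque());manip.dwell(.2)
print(manip.current_eef_pos(),manip.current_wrist_force()-f0,manip.current_torque(),manip.current_time_s())
E
```

```text
[ 0.1586684  -0.12536081 -1.71922232] 2.3463925260369813
True [613.17663329 -92.79750835 115.20504692] [0.80883008 0.15934522 5.40638656] [ 0.02053021 -0.12948651 -0.03042236]
[613.09526344 -92.73256823 115.07532358] [0.13352462 0.11503295 7.1579919 ] [ 0.04408448 -0.15058611  0.0147947 ] 12.975
```

```bash
cat > screw.py <<'E'
from rig import manip
from h import *
import json,sys
def run(n,st,step=10,tstop=.15):
    x,y,z,yaw,f0,t0=st['x'],st['y'],st['z'],st['yaw'],st['f0'],st['t0']
    for i in range(n):
        F=manip.current_wrist_force()[2]-f0
        dz=-22*step/360-(3.5-F)*.03 
        dz=min(dz,-0.05); z+=dz; yaw-=step
        hit=manip.servo_line([x,y,z],down(np.radians(yaw)),rate=abs(dz)/.3,contact_N=8)
        f=manip.current_wrist_force();t=manip.current_torque();p=manip.current_eef_pos()
        print(yaw,round(z,2),np.round(p,2),np.round(f-[0,0,f0],1),np.round(t-t0,3),hit)
        if hit or abs(t[2]-t0[2])>tstop or f[2]-f0>9.5 or f[2]-f0<-6 : print('STOP');break
    st.update(z=z,yaw=yaw);json.dump(st,open('st.json','w'))
    print(manip.current_joint_pos()[6],manip.current_time_s())
E
python3 - <<'E'
from screw import *
st=dict(x=613.2,y=-92.8,z=115.0,yaw=120,f0=-1.72,t0=list(map(float,manip.current_torque())))
manip.servo_line([st['x'],st['y'],115.05],rate=2);print(manip.current_wrist_force())
st['t0'][2]=0.
run(6,st)
E
```

```text
[-0.90115394  0.06100335  4.5685019 ]
110 114.47 [612.94 -92.35 114.56] [-0.7  0.5  7.6] [ 0.192  0.31  -0.101] False
100 113.99 [612.91 -92.31 114.19] [-1.1  0.5  8.1] [ 0.234  0.474 -0.107] False
90 113.51 [612.87 -92.3  113.77] [-1.2  0.9  9.1] [ 0.262  0.456 -0.069] False
80 113.07 [612.91 -92.22 113.27] [-1.1  1.4  8.8] [ 0.304  0.483 -0.042] False
70 112.62 [612.9  -92.15 112.71] [-2.   1.4  8. ] [ 0.265  0.453 -0.1  ] False
60 112.14 [612.87 -92.15 112.13] [-0.6  1.3  7.8] [ 0.223  0.381 -0.065] False
1.3733114802479478 15.6333
```

```bash
sed -i 's/(3.5-F)\*.03/(2.5-F)*.06/' screw.py; python3 - <<'E'
from screw import *
st=json.load(open('st.json'));st.update(x=612.8,y=-91.9)
run(9,st)
E
```

```text
50 111.85 [612.66 -91.89 111.65] [-0.1  0.6  5.3] [-0.048  0.11  -0.022] False
40 111.4 [612.7  -91.95 111.13] [ 0.8 -0.   3.6] [-0.157 -0.05  -0.035] False
30 110.86 [612.68 -91.98 110.67] [ 0.1 -1.   3. ] [-0.229 -0.03  -0.023] False
20 110.28 [612.73 -91.83 110.09] [ 1.8 -1.1  2.6] [-0.159 -0.1   -0.049] False
10 109.68 [612.88 -91.72 109.54] [2.5 0.2 1.9] [-0.091 -0.302  0.022] False
0 109.03 [613.   -91.69 108.99] [2.8 0.5 1.7] [-0.088 -0.381 -0.028] False
-10 108.37 [613.13 -91.68 108.41] [ 3.  -0.6  1.2] [ 0.002 -0.661 -0.05 ] False
-20 107.68 [613.26 -91.7  107.82] [3.8 0.1 1.2] [-0.065 -0.871  0.033] False
-30 106.99 [613.36 -91.76 107.21] [5.6 0.2 1.5] [-0.003 -1.059 -0.043] False
-0.045400066921315645 18.975
```

```bash
sed -i 's/    z+=dz/    z+=dz/; s/        dz=min/        L=manip.current_wrist_force();x+=.08*L[0];y+=.08*L[1]\n        dz=min/; s/st.update(z=z/st.update(x=x,y=y,z=z/' screw.py; python3 - <<'E'
from screw import *
st=json.load(open('st.json'))
run(4,st,8)
run(8,st,5,.12)
E
```

```text
-38 106.44 [613.6  -91.89 106.68] [5.  1.  2.3] [-0.054 -1.18   0.031] False
-46 105.94 [613.81 -91.93 106.16] [ 4.8 -0.3  3.6] [-0.041 -0.999 -0.022] False
-54 105.52 [614.01 -91.99 105.63] [ 4.3 -0.   2.4] [-0.102 -0.957 -0.003] False
-62 105.02 [614.21 -92.11 105.09] [ 3.2 -0.9  3.7] [-0.27  -0.743 -0.   ] False
-0.5373557768078856 20.4167
-67 104.79 [614.36 -92.16 104.78] [ 3.1 -1.4  4.6] [-0.32  -0.618 -0.001] False
-72 104.61 [614.51 -92.14 104.46] [ 3.3 -0.3  3.7] [-0.373 -0.515 -0.017] False
-77 104.37 [614.61 -92.2  104.36] [ 1.1 -1.3  5.3] [-0.274 -0.112 -0.082] False
-82 104.24 [614.77 -92.19 104.34] [-0.2 -1.2  7.3] [-0.203  0.091 -0.058] False
-87 104.19 [615.03 -92.46 104.34] [ 0.1 -1.3  7.1] [-0.311 -0.042 -0.029] False
-92 104.14 [615.14 -92.6  104.35] [ 0.8 -1.4  6. ] [-0.324 -0.027 -0.034] False
-97 104.04 [615.24 -92.78 104.3 ] [ 0.3 -1.1  6.6] [-0.35  -0.068  0.18 ] False
STOP
-1.1077019107221826 22.2083
```

```bash
python3 - <<'E'
from screw import *
st=json.load(open('st.json'))
print(manip.current_torque(),manip.current_width())
run(4,st,2,.19)
manip.dwell(.2);print(manip.current_torque(),manip.current_wrist_force(),manip.current_eef_pos())
E
```

```text
[-0.30604873 -0.21891504  0.18023747] 13.507331332470404
-99 103.99 [615.37 -92.79 104.32] [ 0.1 -2.1  7. ] [-0.373 -0.05   0.466] False
STOP
-1.1403482229169901 22.4583
[-0.29003263 -0.22034233  0.51075845] [ 0.34517324 -0.90133876  4.78059838] [615.35304653 -92.82282439 104.29939005]
```

```bash
python3 - <<'E'
from screw import *
st=json.load(open('st.json'));x,y=st['x'],st['y']
R=down(np.radians(-97.3))
manip.servo_line([x,y,104.2],R,rate=.6);print(manip.current_torque(),manip.current_wrist_force())
for z in(105.5,107,110,115,121,128,140,155):
    manip.servo_line([x,y,z],rate=15 if z<130 else 40)
    F=manip.current_wrist_force();print(z,np.round(manip.current_eef_pos(),2),np.round(F,1),np.round(manip.current_torque(),2))
    x+=.06*F[0];y+=.06*F[1]
c={n:manip.camera(n) for n in('side','wrist','top')}
import pickle;pickle.dump(c,open('c4.pkl','wb'))
p=proj(c['side'],[[615,-92,100]])[0].astype(int)
a=cv2.resize(c['side']['img'][p[1]-60:p[1]+60,p[0]-60:p[0]+60,::-1],(400,400),interpolation=cv2.INTER_CUBIC)
cv2.imwrite('pics/lift.png',np.hstack([a,cv2.resize(c['wrist']['img'][:,:,::-1],(400,400))]))
print(manip.current_time_s(),manip.current_width())
E
```

```text
[-0.32354233 -0.33766615  0.1148664 ] [ 1.15482291 -1.34293046  4.47544275]
105.5 [614.99 -92.39 104.44] [ 4.5 -1.6 -6.3] [-0.65 -1.03  0.21]
107 [614.61 -92.29 105.21] [  4.5  -3.2 -12.6] [-0.76 -1.21  0.21]
110 [614.67 -92.37 108.31] [  4.2  -2.6 -15.6] [-0.73 -1.05  0.23]
115 [615.35 -92.65 115.24] [-1.1 -1.1 -9.6] [-0.11  0.36  0.14]
121 [616.06 -92.99 122.04] [-3.8  0.7 -1.5] [0.32 1.09 0.09]
128 [615.97 -92.97 128.39] [-3.5  1.5 -1.6] [0.37 0.85 0.11]
140 [615.89 -93.01 140.67] [-3.   1.1 -1.5] [0.35 0.67 0.03]
155 [615.78 -93.05 155.4 ] [ 0.  -0.1 -3.3] [-0.05  0.    0.02]
26.5333 13.305057558686997
```

View pics/lift.png

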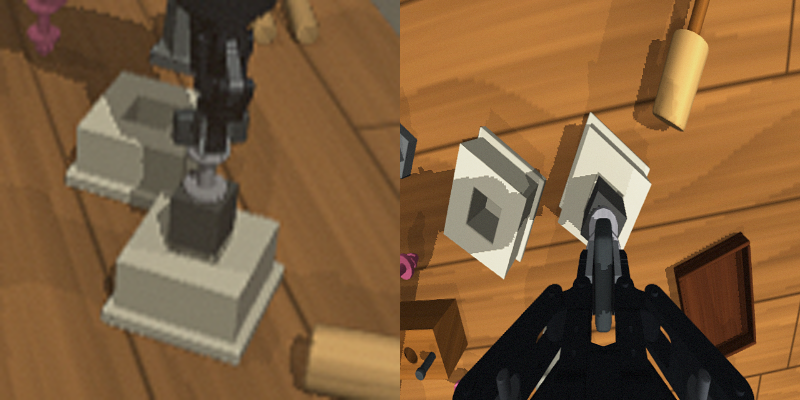

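The plug is out with the puller collar seated on it. Its 15.6 N pull peak fell to free running, and the weight now carried is 3.3 N. Next I'll place it in the tray.

```bash
python3 - <<'E'
from screw import *; import pickle
d=pickle.load(open('c4.pkl','rb'))
for n in('top','wrist','side'):
    c=d[n];H=cv2.cvtColor(c['img'],cv2.COLOR_RGB2HSV).astype(int);h,s,v=H[...,0],H[...,1],H[...,2]
    m=blob((v<105)&(s>110)&(h<12),proj(c,[[427,-290,10]])[0],300);print(n,rect(c,m,15),m.sum())
x,y=615.8,-93;R=down(np.radians(-97.3))
manip.servo_line([x,y,225],rate=80)
X,Y=427,-290
manip.servo_line([X,Y,225],rate=90)
manip.servo_line([X,Y,135],rate=70);manip.dwell(.3)
f=manip.current_wrist_force();print(f,manip.current_eef_pos(),manip.current_time_s())
c={n:manip.camera(n) for n in('side','wrist')}
p=proj(c['side'],[[X,Y,60]])[0].astype(int)
a=cv2.resize(c['side']['img'][p[1]-60:p[1]+60,p[0]-60:p[0]+60,::-1],(400,400),interpolation=cv2.INTER_CUBIC)
cv2.imwrite('pics/tray.png',np.hstack([a,cv2.resize(c['wrist']['img'][:,:,::-1],(400,400))]))
E
```

```text
top [ 426.6 -300.8  166.8  140.4   14.3] 3229
wrist [ 427.7 -304.6  186.7  142.    14.1] 9198Traceback (most recent call last):
  File "<stdin>", line 5, in <module>
  File "h.py", line 13, in blob
    i=min((i for i in range(1,n) if s[i,4]>=minA),key=lambda i:np.hypot(*(ce[i]-near)))
ValueError: min() iterable argument is empty
```

```bash
python3 - <<'E'
from screw import *
x,y=615.8,-93
manip.servo_line([x,y,225],rate=80)
X,Y=427,-301
manip.servo_line([X,Y,225],rate=90)
manip.servo_line([X,Y,135],rate=70);manip.dwell(.3)
f=manip.current_wrist_force();print(f,manip.current_torque(),manip.current_eef_pos(),manip.current_time_s(),manip.current_joint_pos()[6])
c={n:manip.camera(n) for n in('side','wrist')}
p=proj(c['side'],[[X,Y,60]])[0].astype(int)
a=cv2.resize(c['side']['img'][p[1]-60:p[1]+60,p[0]-60:p[0]+60,::-1],(400,400),interpolation=cv2.INTER_CUBIC)
cv2.imwrite('pics/tray.png',np.hstack([a,cv2.resize(c['wrist']['img'][:,:,::-1],(400,400))]))
E
```

```text
[ 0.25917742  0.05472581 -4.42326194] [ 0.01724601 -0.01160695  0.01231694] [ 427.11792869 -300.95908059  135.1373153 ] 32.5667 -0.918765926976616
```

View pics/tray.png

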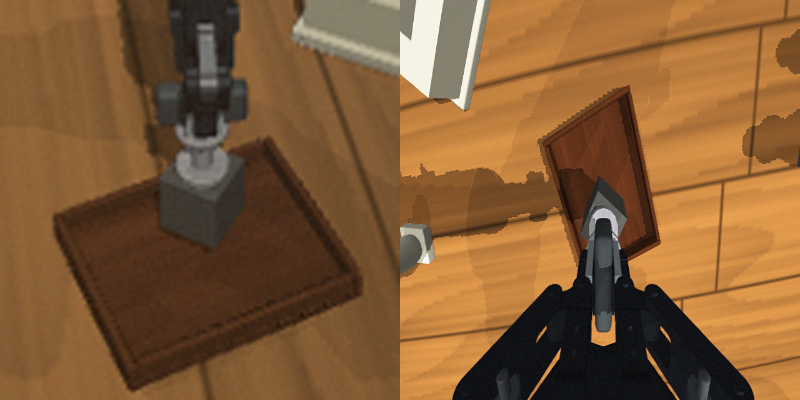

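The plug hangs upright over the middle of the tray, with its walls clear all round. I'll lower it until contact, then release.

```bash
python3 - <<'E'
from screw import *
X,Y=427,-301
manip.servo_line([X,Y,98],rate=40);manip.dwell(.2);f=manip.current_wrist_force()
print(manip.servo_line([X,Y,89],rate=10,contact_N=3),manip.current_eef_pos(),manip.current_wrist_force()-f,manip.current_torque())
manip.dwell(.2)
manip.set_gripper(30);print(manip.current_wrist_force(),manip.current_width());manip.set_gripper(50)
manip.dwell(.2)
p=manip.current_eef_pos();manip.servo_line([p[0],p[1],240],rate=80);manip.dwell(.3)
c={n:manip.camera(n) for n in('side','top')}
I=[]
for n in c:
    p=proj(c[n],[[X,Y,50]])[0].astype(int)
    I.append(cv2.resize(c[n]['img'][p[1]-55:p[1]+55,p[0]-55:p[0]+55,::-1],(400,400),interpolation=cv2.INTER_CUBIC))
cv2.imwrite('pics/end.png',np.hstack(I));print(manip.current_time_s())
E
```

```text
True [ 427.13003775 -300.98909598   93.27335236] [-0.2149139  -0.74689429  8.58311105] [-0.03085473  0.0192287   0.00505114]
[1.15204238 0.94267854 0.5192119 ] 29.990376338677837
37.9417
```

View pics/end.png

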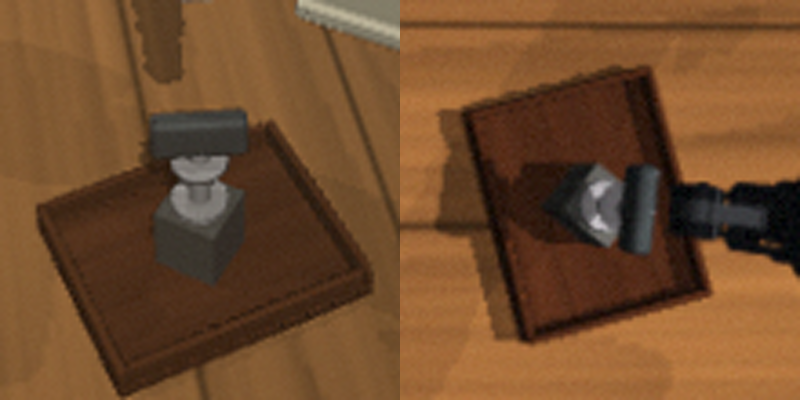

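The plug stands upright in the tray with the puller still screwed in, and the gripper is clear.

```bash
python3 -c "
from rig import manip
print(manip.hand_in())"
```

```text
the job is handed in; nothing more can be done
None
```

The job is handed in at about 38 s: the plug stands upright and released in the tray with the puller still screwed in and its collar seated; push while threading was about 9 N at most, but the final tightening read about 0.5 N m against the 0.2 N m snug figure before I eased it back.

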